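# Hold the bone mill's bayonet lid at the half-turn mark for the interlock test

### The arm

A 7-joint arm with a two-finger parallel gripper is mounted at the origin on a cart in front of the work surface, level with it; the furniture and walls round the work are solid. World frame = base frame: x ahead of the robot, y to its left, z up, the work surface at z = 0. Lengths are in m, angles in rad, forces in N, time in s.
With the tool pointing down it reaches from about 0.4 to 0.875 m from the base axis. Payload 19.3 kg.
Tool frame: the origin (TCP) lies between the finger pads; the fingertips stand bot.tcp_to_tips ahead of it and the grasp point (between the pads) is the TCP (bot.tcp_to_tips is the distance from the TCP to the fingertips, in m); z points along the fingers, y is the line along which they close (so a half turn about z gives the same grasp; the last joint's range is limited). The gripper opens to 85 mm and grips with 20 to 120 N. Pads are 22 mm wide; open, the fingers measure 114 mm over their backs; the gripper's body (76 mm by 85 mm) begins 54 mm behind the grasp point. The pads swing forward as they close: fully open they stand 13 mm farther back than shut.
Start: joints at [1.039, 0.521, -0.036, 1.599, 0.021, 1.021, -0.113], TCP at [0.278, -0.56, 0.25] pointing down, gripper open.
Joint ranges: [-2.91, 2.91], [-0.3, 2.13], [-1.5, 1.42], [0.17, 2.43], [-1.26, 4.41], [0.16, 1.93], [-2.52, 2.52]. Speed limits (rad/s): [1.89, 1.89, 2.39, 2.39, 3.01, 3.01, 3.01].

### API

Orientations are given as [roll, pitch, yaw] about the fixed x, y, z axes, in that order (R = Rz(yaw) Ry(pitch) Rx(roll)).
In Python, from workcell import telemetry, grab_frame, bot gives the robot as it stands. The module is installed in compiled form; this text tells all that it offers.
- The arm moves only by the shell command python3 -m crank 'ROWS' [FORCE]. ROWS is text: rows parted by semicolons, each of 7 numbers parted by spaces: the finger opening in m, from 0 to 0.0854, then the shift along the tool's x, y, z in m, then the turn, a rotation vector about the tool's x, y, z in degrees. A call has exactly 8 rows; each row shifts and turns the commanded pose from where the row before left it, along the tool's axes as they then stand; what a row does not reach is not made up. A row lasts 1/12 s, in which the tool goes at most 41.7 mm and 7.16 degrees, less where a joint would pass 70% of its speed; a pose out of reach is approached as far as the arm can. A call with a gripper value outside its range is refused whole. The fingers move at their own pace and stop on an object; FORCE is the grip in N (left out, the last holds). Time passes only in rows, so rows that do not move let the fingers close, or fill a call up. It gives the time, the measured TCP pose, the force, the opening and the grip force at its end, in the units of the state.
- telemetry.observe(): the state, without advancing time (a new reading comes with each control period).
- grab_frame(name): name is "side" or "top" or "wrist"; returns a dict with "pixels" (384x512x3 uint8, red, green, blue), "depth" (384x512 float32, m along the optical axis (not along the pixel's ray), 0 where there is no reading), "vertical_fov" (degrees; the focal length in pixels is half the picture's height over the tangent of half this angle, whatever the lens; pixels are square), "cx", "cy" (the principal point, pixels), "R" (3x3) and "t" (3): a world point X has camera coordinates R X + t; the wrist camera has in their place "hand_eye" (4x4, takes a point from camera to tool coordinates, whose origin is the TCP and whose axes are the flange's). Camera axes: x right, y down, z forward; pixel columns grow to the right and rows downward; lengths in m; the calibration is good to about 2 mm. A picture is of the moment at which its call begins: read the wrist's pose just before it.
- bot.job_done(): hands the job in; it is judged then, once.
The state is a dict: "clock": time; "qpos": joint angles; "qd": joint speeds; "joint_efforts": joint torques, N m; "position": TCP position; "tool_rot": TCP orientation; "force": force on the tool from outside, world axes, zero at the start; "moment": the same for the moment, N m; "grip_width": finger opening in m; "finger_force": force on a finger pad.
Only numpy, scipy, OpenCV 4.12 (cv2) and the standard library are available. Lean on these libraries where they do the work, as an engineer would, in place of code of your own. Each camera call takes 0.05 s, during which the arm holds its last target. There are 200 camera calls.

### The job

The bone mill's interlock is to be tested with its lid half closed. Pick up the loose bayonet lid, drop its two lugs through the two slots of the mill's collar until the lid is fully down, then turn it clockwise (seen from above) against the spring, 45 degrees, so that its two pointer tabs stand at the two ribs on the collar, half-way to the lock; do not turn it on through the lock click, and do not disturb the other things on the bench. The lid springs back when let go, so finish while still gripping it there: hold it steady at the half-turn mark and do not release it.

Things in the scene. Friction and masses are not known exactly. Their poses are not given: they have to be found in the camera images.
- bone_mill: fixed white bone mill, base 110 x 110 mm, 60 mm high, carrying an upright round steel collar (outer radius 43 mm, top 90 mm above the table). Origin: centre of its underside, on the collar's axis, on the table; z up; -x is the side with the grey drawer front.
- mill_mouth (a point): centre of the collar's mouth (inner radius 29.5 mm), level with the collar's top, 90 mm above the table; axes as the mill's. The two slots for the lid's lugs are at its +x and -x sides, about 15 mm wide, reaching out to radius 37 mm; the ledge between them is 6 mm thick. Below the ledge the lugs can turn clockwise only (seen from above), up to about 95 degrees.
- mill_mark (a point): top of one of the two upright ribs on the collar's outside (5 mm wide, radius 43 to 50 mm, top level with the collar's top): the half-turn marks, 45 degrees clockwise of the slots seen from above; the other rib is opposite. This point lies at radius 46 mm.
- interlock (a joint): turn of the sprung ring in the collar that the lugs push, rad, 0 at rest; the lid turns about 0.1 rad freely first, so it reads about 0.68 with the lid at the mark. Its spring gives about 0.02 N m at rest, 0.075 N m at the mark, and turns the lid back to under 25 degrees if let go. A sprung click plunger is met from a lid turn of about 58 degrees; locked at about 90 degrees.
- lid_grip (a point): centre of the lid's grey grip bar: 52 mm long (lid's x), 14 mm wide (y), 36 mm high. The loose lid stands upright on the table on its plug, 57 mm high, 120 to 200 g. The bar's top is 18 mm above this point, the top of the flange 18 mm below, its underside 23 mm below: this point is 23 mm above the mill's mouth when the lid is fully down. The lid is the same after half a turn.
- lid: the same lid, origin at the centre of the plug's bottom, axes as for lid_grip. Plug: radius 27 mm, 16 mm deep, with two lugs at +x and -x (9 mm wide, out to radius 34 mm, 2 to 8 mm above the plug's bottom). Over it the flange: radius 41 mm, 5 mm thick, with a pointer tab at +x and -x reaching to radius 46 mm. Once turned it has 1.5 mm of vertical play.
- steel_cup: bystander: steel cup, 68 mm across, 37 mm high; origin at the centre of its underside
- tape_roll: bystander: white tape roll lying flat, 66 mm across, 26 mm high; origin at the centre of its underside
- specimen_jar: bystander: screw-top jar, 40 mm across, 52 mm high; origin at the centre of its underside
- gauze_pack: bystander: flat white pack 62 x 75 x 11 mm; origin at the centre of its underside

How it is judged:
By the outcome, as a careful person would: the job done as asked, in the order asked, and still so for the second after the job is handed in, while the arm keeps its last pose, push and grip.
It also fails if it takes over 38 s, if anything falls off the work surface, if the arm or the gripper's body presses on something with over 40 N, if the wrist force passes 120 N, or if a joint passes its speed limit or range.

## Working session

There is one attempt and no reset: what is moved stays moved. The work goes in short steps, Python scripts to look and compute and a shell command to move; the robot and the scene stay as the last step left them, time stands still between calls to the robot, and variables do not carry over. Pictures are saved under pics/ and viewed, at most 10 in all, crops included, and the job is handed in when it is done.

```bash
mkdir -p pics
cat > h.py <<'E'
import numpy as np, cv2
from workcell import telemetry, grab_frame, bot
from scipy.spatial.transform import Rotation as Ro
def pose():
    s=telemetry.observe(); return np.array(s['position']), Ro.from_euler('xyz',s['tool_rot']).as_matrix(), s
def grab(n):
    p,R,s=pose(); f=grab_frame(n)
    F=f['pixels'].shape[0]/2/np.tan(np.radians(f['vertical_fov'])/2)
    if 'hand_eye' in f:
        H=np.array(f['hand_eye']); Rc=R@H[:3,:3]; c=R@H[:3,3]+p
    else:
        Rc=np.array(f['R']).T; c=-Rc@np.array(f['t'])
    return dict(px=f['pixels'],d=f['depth'],F=F,cx=f['cx'],cy=f['cy'],Rc=Rc,c=c)
def cloud(g):
    v,u=np.mgrid[:g['d'].shape[0],:g['d'].shape[1]]
    d=g['d']; P=np.stack([(u-g['cx'])/g['F']*d,(v-g['cy'])/g['F']*d,d],-1)
    return P@g['Rc'].T+g['c']
def onplane(g,u,v,z):
    r=g['Rc']@np.array([(u-g['cx'])/g['F'],(v-g['cy'])/g['F'],1]); return g['c']+r*(z-g['c'][2])/r[2]
def save(g,n): cv2.imwrite('pics/'+n,cv2.cvtColor(g['px'],cv2.COLOR_RGB2BGR))
E
python3 - <<'E'
from h import *
p,R,s=pose(); print(s, bot.tcp_to_tips); print(R)
G=[]
for n in('top','side'):
    g=grab(n); save(g,n+'0.png'); print(n,g['c'],g['F'])
    G.append(g['px'])
cv2.imwrite('pics/both.png',cv2.cvtColor(np.vstack(G),cv2.COLOR_RGB2BGR)[:, :])
E
```

```text
{'clock': 0.0, 'qpos': array([ 1.03876835,  0.52201968, -0.03632108,  1.59999988,  0.02121456,
        1.02111061, -0.1127752 ]), 'qd': array([-0.00034045, -0.00197271, -0.00015354, -0.00068283, -0.00200382,
       -0.00027307, -0.00015678]), 'joint_efforts': array([ 3.88386725e-04, -9.27108836e+01,  1.98023781e+00, -3.69931269e+01,
        1.78847043e-02,  8.12575308e-03, -5.21551647e-05]), 'position': array([ 0.27831044, -0.55925935,  0.24972517]), 'tool_rot': array([-3.14044473e+00,  9.82230969e-05,  4.61844845e-01]), 'force': array([-0.12977152, -0.0251512 ,  0.16513094]), 'moment': array([-0.01217857,  0.03388711, -0.04236607]), 'finger_force': 0.0, 'grip_width': 0.08539689721675489} 0.019
[[ 8.95231953e-01  4.45600034e-01 -5.99447654e-04]
 [ 4.45600427e-01 -8.95231418e-01  9.83889683e-04]
 [-9.82230967e-05 -1.14792361e-03 -9.99999336e-01]]
top [0.45466201 0.27548182 0.91514265] 348.22515544791713
side [0.25394666 0.90364715 0.5990012 ] 424.32236002504
```

View pics/top0.png

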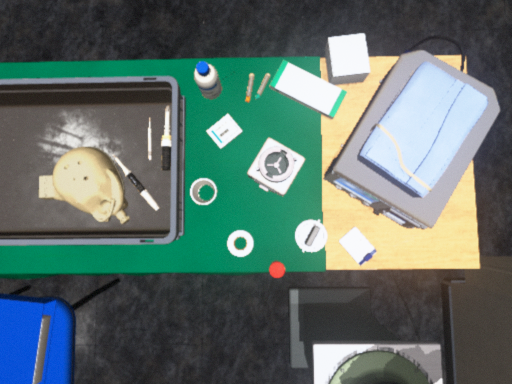

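View pics/side0.png

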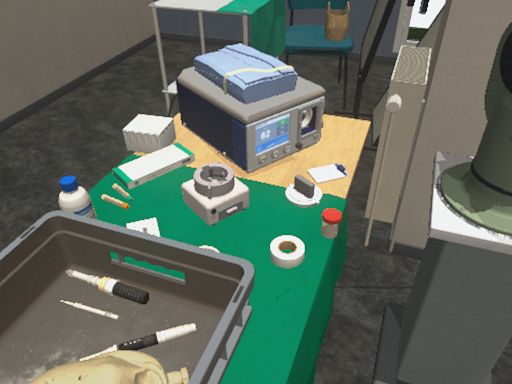

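The top view shows the lid at about (312,236) with its grip bar tilted, and the mill collar at (277,165) with the drawer at lower left (265,186). The jar is at (277,270), the tape at (240,243), the cup at (203,191) and the gauze at (224,130). The side view shows the same layout.

Run:
```python
from h import *
for n in('top','side'):
    g=grab(n); C=cloud(g); z=C[...,2]
    if n=='top':
        l0=onplane(g,312,236,.03)[:2]; m0=onplane(g,277,165,.09)[:2]
    print(n,l0,m0)
    m=(np.hypot(*(C[...,:2]-l0).transpose(2,0,1))<.05)
    bar=C[m&(z>.045)&(z<.07)]
    r=cv2.minAreaRect((bar[:,:2]*1000).astype(np.float32)); print('bar',len(bar),r,np.median(bar[:,2]))
    fl=C[m&(z>.012)&(z<.03)]; c,rad=cv2.minEnclosingCircle((fl[:,:2]*1000).astype(np.float32)); print('flange',c,rad,fl[:,:2].mean(0),np.median(fl[:,2]))
    m=(np.hypot(*(C[...,:2]-m0).transpose(2,0,1))<.075)
    ring=C[m&(z>.083)&(z<.1)]; A=np.c_[2*ring[:,:2],np.ones(len(ring))]
    c,rad=cv2.minEnclosingCircle((ring[:,:2]*1000).astype(np.float32)); print('ring',len(ring),c,rad,ring[:,:2].mean(0),np.median(ring[:,2]))
    ds=ring[:,:2]-ring[:,:2].mean(0)
    rr=np.hypot(*ds.T); aa=np.degrees(np.arctan2(ds[:,1],ds[:,0]))
    print('ribs',sorted(aa[rr>.0455].round()))
    print('empty bins at r 31-36',[(a,int(((abs((aa-a+180)%360-180)<7.5)&(rr>.031)&(rr<.036)).sum())) for a in range(-180,180,15)])
    b=C[m&(z>.05)&(z<.07)]; print('base',cv2.minAreaRect((b[:,:2]*1000).astype(np.float32)))
    if n=='top':
        cv2.imwrite('pics/crop.png',cv2.cvtColor(np.hstack([cv2.resize(g['px'][120:210,232:322],(400,400),interpolation=3),cv2.resize(g['px'][191:281,267:357],(400,400),interpolation=3)]),cv2.COLOR_RGB2BGR))
        for nm,u,v,h in(('cup',203,191,.037),('tape',240,243,.026),('jar',277,270,.052),('gauze',224,130,.011)): print(nm,onplane(g,u,v,h))
```

```text
top [0.42087688 0.16027353] [0.59251407 0.2475682 ]
bar 131 ((421.1231689453125, 163.14739990234375), (14.089651107788086, 51.61497116088867), 61.28025436401367) 0.05606584879197729
flange (420.73443603515625, 161.59503173828125) 45.395362854003906 [0.42134798 0.1638733 ] 0.02141155507269099
ring 509 (595.3368530273438, 249.98512268066406) 49.96074676513672 [0.59550594 0.24980371] 0.0892190236030107
ribs [np.float64(-78.0), np.float64(-77.0), np.float64(-76.0), np.float64(-74.0), np.float64(-73.0), np.float64(101.0), np.float64(101.0), np.float64(104.0), np.float64(104.0), np.float64(106.0)]
empty bins at r 31-36 [(-180, 8), (-165, 7), (-150, 7), (-135, 8), (-120, 8), (-105, 7), (-90, 9), (-75, 8), (-60, 7), (-45, 4), (-30, 0), (-15, 4), (0, 8), (15, 8), (30, 7), (45, 8), (60, 8), (75, 8), (90, 6), (105, 8), (120, 8), (135, 2), (150, 0), (165, 6)]
base ((595.1603393554688, 250.53060913085938), (109.83353424072266, 111.76924896240234), 59.25834655761719)
cup [0.5370756 0.4346873 0.037    ]
tape [0.40470776 0.34194276 0.026     ]
jar [0.34026949 0.25005716 0.052     ]
gauze [0.70162293
[... 469 characters left out ...]
3.0), np.float64(-78.0), np.float64(-77.0), np.float64(-77.0), np.float64(-76.0), np.float64(-74.0), np.float64(-70.0), np.float64(-67.0), np.float64(-62.0), np.float64(-40.0), np.float64(-37.0), np.float64(-30.0), np.float64(100.0), np.float64(102.0), np.float64(103.0), np.float64(104.0), np.float64(105.0), np.float64(105.0)]
empty bins at r 31-36 [(-180, 6), (-165, 5), (-150, 7), (-135, 5), (-120, 6), (-105, 11), (-90, 9), (-75, 12), (-60, 12), (-45, 3), (-30, 0), (-15, 5), (0, 7), (15, 6), (30, 5), (45, 6), (60, 5), (75, 4), (90, 5), (105, 6), (120, 5), (135, 5), (150, 2), (165, 4)]
base ((597.5201416015625, 253.39447021484375), (110.22613525390625, 111.35263061523438), 58.29951858520508)
```

View pics/crop.png

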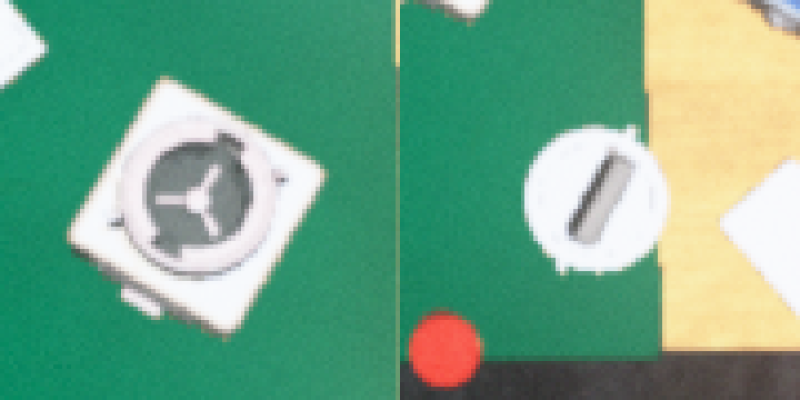

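The crops confirm the slots at about -31° (upper right and lower left) with the ribs clockwise of them. The lid's bar and tabs lie at about -29°. I'll check the furniture heights on the way before moving.

Run:
```python
from h import *
g=grab('top'); h=grab('side'); C=np.vstack([cloud(g).reshape(-1,3),cloud(h).reshape(-1,3)])
for x in np.arange(.1,.9,.05):
    print('%.2f'%x,[ (lambda q: round(float(np.percentile(q,98)),2) if len(q)>3 else None)(C[(abs(C[:,0]-x)<.025)&(abs(C[:,1]-y)<.025)&(C[:,2]<.8)][:,2]) for y in np.arange(-.65,.45,.05)])
```

```text
0.10 [None, None, 0.28, -0.68, -0.74, -0.74, -0.74, -0.74, -0.74, -0.74, 0.0, 0.01, 0.31, 0.34, 0.3, 0.01, 0.0, -0.65, -0.75, -0.74, -0.74, -0.74]
0.15 [None, None, 0.27, -0.68, -0.74, -0.74, -0.74, -0.74, -0.74, -0.66, 0.0, 0.0, 0.01, 0.01, 0.01, 0.0, 0.0, -0.65, -0.74, -0.74, -0.74, -0.74]
0.20 [0.23, 0.22, 0.25, -0.74, -0.74, -0.74, -0.74, -0.74, -0.74, -0.74, -0.74, -0.74, -0.74, -0.74, -0.74, -0.74, -0.74, -0.74, -0.74, -0.74, -0.74, -0.74]
0.25 [0.01, 0.01, 0.0, 0.28, -0.05, -0.74, -0.74, -0.74, -0.74, -0.74, -0.75, -0.74, -0.74, -0.75, -0.75, -0.74, -0.75, None, None, None, None, None]
0.30 [0.01, 0.26, 0.0, -0.03, -0.03, -0.74, -0.75, -0.74, -0.74, -0.75, -0.74, -0.74, -0.75, -0.75, -0.75, -0.74, -0.08, -0.1, 0.05, -0.02, -0.03, -0.03]
0.35 [-0.75, -0.75, -0.74, -0.74, -0.75, -0.75, -0.75, -0.75, 0.0, 0.0, 0.0, 0.0, 0.0, 0.01, 0.01, 0.0, 0.0, 0.0, 0.05, 0.01, 0.02, 0.01]
0.40 [-0.74, -0.75, None, None, None, None, None, None, 0.0, 0.0, 0.0, 0.0, 0.0, 0.01, 0.01, 0.0, 0.06, 0.05, 0.01, 0.03, 0.03, 0.02]
0.45 [None, None, None, None, None, None, None, None, 0.0, 0.0, 0.0, 0.17,
[... 438 characters left out ...]
.09, 0.09, 0.0, 0.01]
0.65 [None, None, None, None, None, None, None, None, None, 0.17, 0.22, 0.23, 0.23, 0.23, 0.22, 0.17, 0.0, 0.09, 0.09, 0.08, 0.0, 0.01]
0.70 [None, None, None, None, None, None, None, None, 0.17, 0.21, 0.22, 0.23, 0.22, 0.23, 0.2, 0.0, 0.0, 0.0, 0.0, 0.0, 0.01, 0.01]
0.75 [None, None, None, None, None, None, None, None, 0.16, 0.17, 0.22, 0.22, 0.22, 0.22, 0.17, 0.02, 0.02, 0.01, 0.0, 0.0, 0.01, 0.01]
0.80 [None, None, None, None, None, None, None, None, None, None, 0.17, 0.17, 0.21, 0.17, 0.04, 0.06, 0.02, 0.02, 0.02, 0.01, 0.01, 0.14]
0.85 [None, None, None, None, None, None, None, None, 0.06, 0.06, None, 0.17, 0.17, 0.06, 0.07, 0.07, 0.02, 0.02, 0.02, 0.01, 0.0, 0.14]
```

```bash
python3 -m crank '0.06 0 0 -0.01 0 0 -7;0.06 0 0 -0.01 0 0 -7;0.06 0 0 -0.01 0 0 -7;0.06 0 0 -0.01 0 0 -7;0.06 0 0 -0.01 0 0 -7;0.06 0 0 -0.01 0 0 -7;0.06 0 0 -0.01 0 0 -7;0.06 0 0 -0.01 0 0 -7'
python3 - <<'E'
from h import *
g=grab('side'); C=cloud(g)
for u,v in((405,60),(405,150),(400,230),(372,60),(420,30),(440,20)): print(u,v,C[v,u].round(2))
P=C.reshape(-1,3); P=P[(P[:,2]>.03)&(P[:,0]<.42)&(P[:,0]>-.1)&(P[:,1]<.1)&(P[:,1]>-.7)]
H,_,_=np.histogram2d(P[:,0],P[:,1],bins=[np.arange(-.1,.5,.1),np.arange(-.7,.2,.1)]);print(H)
p,R,s=pose();d=np.array([.35,-.2,.33])-p;print(p,np.degrees(s['tool_rot']),R.T@d, R.T@(np.array([.42,.163,.33])-p))
E
```

```text
clock: 0.97
position: [0.2783, -0.5595, 0.3307]
tool_rot: [-3.141, -0.0, 1.445]
force: [-0.3, 0.3, 0.9]
grip_width: 0.0599
finger_force: 0.0
405 60 [ 0.28 -0.77  0.01]
405 150 [ 0.22 -0.57 -0.25]
400 230 [ 0.16 -0.54 -0.61]
372 60 [ 0.45 -1.28 -0.19]
420 30 [ 0.26 -3.06 -0.53]
440 20 [ 0.19 -1.03  0.1 ]
[[   0.    0.    0.    0.    0.    0.    0.    0.]
 [   0. 2516.    0.    0.    0.    0.  685. 3981.]
 [  99. 2734.    0.    0.    0.    0.  163.    0.]
 [   0.    0.    0.    0.    0.    0.    0.    0.]
 [   0.    0.    0.    0.    0.    0.    0.    0.]]
[ 0.27863031 -0.56002179  0.33271528] [1.79929149e+02 1.07877372e-01 8.33551518e+01] [0.36586633 0.02922793 0.00206257] [0.73452725 0.05675411 0.00140249]
```

```bash
python3 -m crank '0.06 0.037 0.0077 0 0 0 0;0.06 0.037 0.0077 0 0 0 0;0.06 0.037 0.0077 0 0 0 0;0.06 0.037 0.0077 0 0 0 0;0.06 0.037 0.0077 0 0 0 0;0.06 0.037 0.0077 0 0 0 0;0.06 0.037 0.0077 0 0 0 0;0.06 0.037 0.0077 0 0 0 0' && python3 -m crank '0.06 0.037 0.0077 0 0 0 0;0.06 0.037 0.0077 0 0 0 0;0.06 0.036 -0.0022 0 0 0 0;0.06 0.036 -0.0022 0 0 0 0;0.06 0.036 -0.0022 0 0 0 0;0.06 0.036 -0.0022 0 0 0 0;0.06 0.036 -0.0022 0 0 0 0;0.06 0.036 -0.0022 0 0 0 0'
python3 - <<'E'
from h import *
p,R,s=pose();print(p,np.degrees(s['tool_rot']),s['qpos'], R.T@(np.array([.422,.164,.25])-p))
E
```

```text
clock: 1.68
position: [0.3785, -0.2724, 0.3302]
tool_rot: [3.141, 0.0, 1.436]
force: [-0.2, -0.9, 0.0]
grip_width: 0.0598
finger_force: 0.0
clock: 2.35
position: [0.4182, 0.0146, 0.3303]
tool_rot: [3.141, 0.0, 1.436]
force: [2.0, 0.1, 0.5]
grip_width: 0.0598
finger_force: 0.0
[0.41824224 0.01464975 0.33025653] [1.79977011e+02 2.09014363e-03 8.22481669e+01] [ 0.42515388  0.13237649 -0.65863093  1.97186333  0.09261446  1.0662692
 -0.40936169] [ 0.14849521 -0.01645353  0.08024452]
```

```bash
python3 -m crank '0.06 0.037 -0.004 0 0 0 0;0.06 0.037 -0.004 0 0 0 0;0.06 0.037 -0.004 0 0 0 0;0.06 0.037 -0.004 0 0 0 0;0.06 0 0 0.015 0 0 -7;0.06 0 0 0.015 0 0 -7;0.06 0 0 0.015 0 0 -7;0.06 0 0 0.015 0 0 -7' && python3 -m crank '0.06 0 0 0.01 0 0 -7;0.06 0 0 0.01 0 0 -7;0.06 0 0 0.01 0 0 -7;0.06 0 0 0 0 0 -7;0.06 0 0 0 0 0 -7;0.06 0 0 0 0 0 -6;0.06 0 0 0 0 0 0;0.06 0 0 0 0 0 0'
python3 - <<'E'
from h import *
p,R,s=pose();print(p,np.degrees(s['tool_rot']),s['qpos'])
g=grab('wrist');save(g,'w1.png');C=cloud(g);z=C[...,2];print(g['c'],p)
m=np.hypot(C[...,0]-.421,C[...,1]-.163)<.055
b=C[m&(z>.05)&(z<.064)];print('bar',len(b),cv2.minAreaRect((b[:,:2]*1000).astype(np.float32)),np.median(b[:,2]))
f=C[m&(z>.015)&(z<.028)];print('fl',len(f),cv2.minEnclosingCircle((f[:,:2]*1000).astype(np.float32)),np.median(f[:,2]))
m=np.hypot(C[...,0]-.595,C[...,1]-.25)<.06
b=C[m&(z>.083)&(z<.1)];print('ring',len(b), b[:,:2].mean(0) if len(b) else 0)
E
```

```text
clock: 3.02
position: [0.4219, 0.1621, 0.2694]
tool_rot: [-3.142, -0.0, 1.931]
force: [-0.0, -0.4, 0.6]
grip_width: 0.0602
finger_force: 0.0
clock: 3.68
position: [0.4221, 0.1617, 0.24]
tool_rot: [-3.142, -0.001, 2.638]
force: [0.3, -0.1, 0.1]
grip_width: 0.0599
finger_force: 0.0
[0.42211437 0.16165982 0.2400342 ] [-1.79997182e+02 -3.54401321e-02  1.51127716e+02] [ 0.28083748  0.39587943 -0.97470387  2.01221749  0.40554759  0.93998206
  0.16282224]
[0.36148346 0.19506064 0.36397278] [0.42211437 0.16165982 0.2400342 ]
bar 645 ((422.69659423828125, 161.53147888183594), (13.175076484680176, 51.63068771362305), 61.44224548339844) 0.05693950903581585
fl 3335 ((422.4296569824219, 162.3837432861328), 45.359214782714844) 0.02171182973416702
ring 1451 [0.57641439 0.26470068]
```

View pics/w1.png

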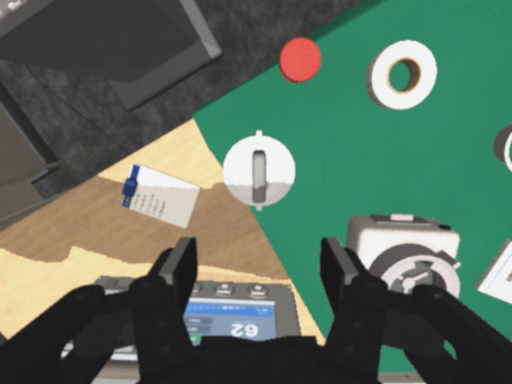

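The wrist view shows the lid at (259,172) with its bar vertical in the frame, so it's aligned with the tool. The jar (300,60), tape and mill are clear. I'll check the monitor clearance before descending.

Run:
```python
from h import *
g=grab('top'); h=grab('side');w=grab('wrist')
for g in(g,h):
    C=cloud(g).reshape(-1,3); C=C[(C[:,2]>.07)&(C[:,2]<.24)&(C[:,1]<.12)&(C[:,0]>.4)]
    for q in((.422,.162),(.595,.25)):
        d=np.hypot(*(C[:,:2]-q).T);i=d.argsort()[[0,10,50]];print(q,d[i],C[i].round(3).tolist())
```

```text
(0.422, 0.162) [0.13948713 0.1400109  0.14179013] [[0.544, 0.094, 0.158], [0.541, 0.088, 0.143], [0.552, 0.106, 0.163]]
(0.595, 0.25) [0.13032105 0.13255017 0.1358348 ] [[0.587, 0.12, 0.082], [0.575, 0.119, 0.169], [0.596, 0.114, 0.126]]
(0.422, 0.162) [0.14061694 0.14236436 0.14331261] [[0.541, 0.088, 0.156], [0.554, 0.107, 0.144], [0.549, 0.095, 0.159]]
(0.595, 0.25) [0.13000526 0.13079359 0.13243126] [[0.594, 0.12, 0.089], [0.591, 0.119, 0.113], [0.59, 0.118, 0.163]]
```

```bash
python3 -m crank '0.06 0 0 0.03 0 0 0;0.06 0 0 0.03 0 0 0;0.06 0 0 0.03 0 0 0;0.06 0 0 0.03 0 0 0;0.06 0 0 0.03 0 0 0;0.06 0 0 0.03 0 0 0;0.06 0 0 0.014 0 0 0;0.06 0 0 0 0 0 0' 50 && python3 -m crank '0 0 0 0 0 0 0;0 0 0 0 0 0 0;0 0 0 0 0 0 0;0 0 0 0 0 0 0;0 0 0 0 0 0 0;0 0 0 0 0 0 0;0 0 0 0 0 0 0;0 0 0 0 0 0 0' 50
```

```text
clock: 4.55
position: [0.4208, 0.1616, 0.0439]
tool_rot: [-3.139, -0.003, 2.643]
force: [-0.1, -0.2, 1.4]
grip_width: 0.0601
finger_force: 0.0
clock: 5.22
position: [0.4229, 0.1619, 0.0475]
tool_rot: [3.14, 0.002, 2.643]
force: [-2.2, -1.5, 14.0]
grip_width: 0.0133
finger_force: 48.9
```

```bash
python3 -m crank '0 0 0 -0.01 0 0 0;0 0 0 -0.02 0 0 0;0 0 0 -0.03 0 0 0;0 0 0 -0.03 0 0 0;0 0 0 -0.03 0 0 0;0 0 0 -0.03 0 0 0;0 0 0 -0.01 0 0 0;0 0 0 0 0 0 0' 80
python3 - <<'E'
from h import *
p,R,s=pose();print(p,np.degrees(s['tool_rot']),s['force'],s['moment'])
for n in('top','side'):
    g=grab(n);C=cloud(g);z=C[...,2]
    q=C[(np.hypot(C[...,0]-p[0],C[...,1]-p[1])<.06)&(z>p[2]-.045)&(z<p[2]-.02)]
    print(n,len(q)); 
    if len(q)>20:print(cv2.minEnclosingCircle((q[:,:2]*1000).astype(np.float32)),np.percentile(q[:,2],[5,50,95]))
    if n=='side': cv2.imwrite('pics/s2.png',cv2.cvtColor(cv2.resize(g['px'][60:260,160:400],(720,600)),cv2.COLOR_RGB2BGR))
t=np.array([.5955,.2500,p[2]]);print(R.T@(t-p))
E
```

```text
clock: 5.88
position: [0.4233, 0.1619, 0.2088]
tool_rot: [3.139, 0.004, 2.642]
force: [0.0, 0.3, -1.9]
grip_width: 0.0128
finger_force: 78.6
[0.42325603 0.16185202 0.20876338] [179.85660198   0.21394787 151.38470929] [ 0.03847091  0.29255362 -1.88190661] [-0.01767132 -0.06117231  0.04160433]
top 155
((428.7900390625, 176.8186798095703), 36.77045822143555) [0.17998405 0.18233701 0.18425733]
side 575
((424.581298828125, 163.1449432373047), 46.05311965942383) [0.16652612 0.17969946 0.1847756 ]
[-0.10898813  0.15987179  0.0008071 ]
```

View pics/s2.png

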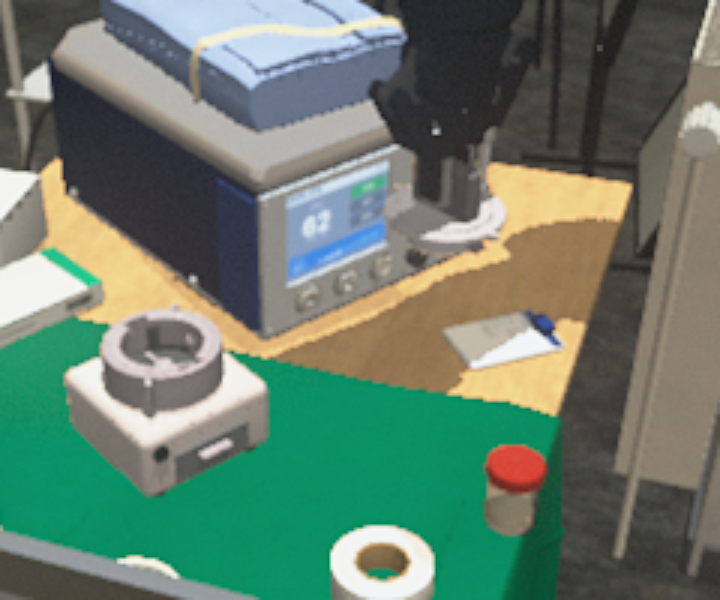

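The side view shows the lid held level in the gripper with its flange at (440,220). The mill collar is at (160,360), and the jar (515,490) and tape (382,570) haven't moved. I'll move part-way and refine the mill's position with the wrist camera.

```bash
python3 -m crank '0 -0.018 0.014 0 0 0 0;0 -0.018 0.014 0 0 0 0;0 -0.018 0.014 0 0 0 0;0 -0.018 0.014 0 0 0 0;0 -0.018 0.014 0 0 0 1;0 -0.018 0.014 0 0 0 1;0 0 0 0 0 0 0;0 0 0 0 0 0 0'
python3 - <<'E'
from h import *
p,R,s=pose();print(p,np.degrees(s['tool_rot']))
g=grab('wrist');save(g,'w2.png');C=cloud(g);z=C[...,2]
c0=np.array([.5963,.25])
m=np.hypot(C[...,0]-c0[0],C[...,1]-c0[1])<.06
mk=m&(z>.085)&(z<.096);b=C[mk]
print('ring',len(b),cv2.minEnclosingCircle((b[:,:2]*1000).astype(np.float32)),b[:,:2].mean(0),np.median(b[:,2]))
from scipy.optimize import least_squares
d=b[:,:2]
# outer boundary / inner boundary circle fits
c=b[:,:2].mean(0)
for it in range(3):
    r=np.hypot(*(d-c).T);a=np.arctan2(*(d-c).T[::-1]);out=[];inn=[]
    for k in np.arange(-180,180,5):
        s_=abs((np.degrees(a)-k+180)%360-180)<2.5
        if s_.sum()>3:
            i=np.where(s_)[0];o=i[r[i].argmax()];n=i[r[i].argmin()]
            if abs(r[o]-.043)<.0025: out.append(d[o])
            if abs(r[n]-.0295)<.0025: inn.append(d[n])
    for nm,q in(('out',out),('in',inn)):
        q=np.array(q);A=np.c_[2*q,np.ones(len(q))];x=np.linalg.lstsq(A,(q**2).sum(1),rcond=None)[0];print(nm,len(q),x[:2],np.sqrt(x[2]+x[0]**2+x[1]**2))
    c=x[:2]
ds=d-c;r=np.hypot(*ds.T);a=np.degrees(np.arctan2(ds[:,1],ds[:,0]))
for lo in(-120,60):
    q=a[(r>.0455)&(a>lo)&(a<lo+90)];print('rib',len(q),q.mean() if len(q) else 0)
bb=C[m&(z>.05)&(z<.07)];
i=(r>.031)&(r<.036)
print('gap',[k for k in range(-180,180,2) if not (abs((a[i]-k+180)%360-180)<1.5).any()])
# lid
q=C[(np.hypot(C[...,0]-p[0],C[...,1]-p[1])<.06)&(z>p[2]-.04)&(z<p[2]-.018)];print('lid',len(q),q[:,:2].mean(0) if len(q) else 0,p)
E
```

```text
clock: 6.65
position: [0.557, 0.1838, 0.2041]
tool_rot: [-3.14, -0.002, 2.609]
force: [-0.8, -0.3, -2.1]
grip_width: 0.0128
finger_force: 78.6
[0.55697519 0.18379037 0.20410903] [-1.79903275e+02 -1.28214036e-01  1.49461146e+02]
ring 3439 ((598.2628784179688, 253.51918029785156), 45.919036865234375) [0.59653275 0.26103025] 0.08974393992803983
out 11 [0.59672993 0.25939961] 0.042550744490143795
in 13 [0.59659123 0.25997738] 0.029596959727498623
out 11 [0.59671782 0.25940492] 0.0431082035978108
in 14 [0.596553   0.25924964] 0.02972656309871687
out 12 [0.59648808 0.25876751] 0.04282500997993435
in 16 [0.59631613 0.25890679] 0.02979153889049084
rib 126 -45.240908181943006
rib 0 0
gap [-122, -120, -118, -116, -114, -112, -110, -108, -106, -104, -102, -100, -98, -96, -94, -92, -90, -88, -86, -84, -82, -80, -78, -76, -74, -72, -70, -68, -66, -64, -62, -60, -58, -56, -54, -52, -50, -48, -46, -44, -42, -40, -38, -36, -34]
lid 9448 [0.54341498 0.19163584] [0.55697519 0.18379037 0.20410903]
```

View pics/w2.png

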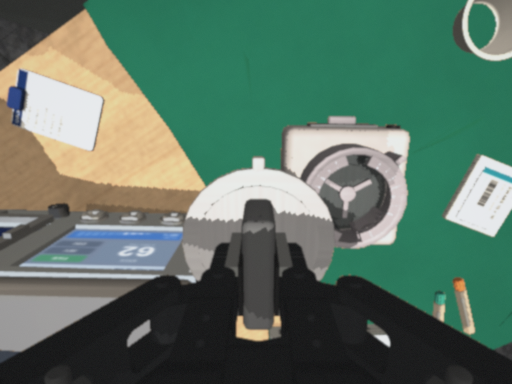

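The wrist view shows the lid's tab pointing up in the frame at (258,163). The collar at (350,193) is partly hidden by the lid, with its slots at top and bottom. My circle fit started off-centre because of the occlusion, so I'll redo it from a better seed.

Run:
```python
from h import *
from scipy.optimize import least_squares
g=grab('wrist');p,R,s=pose();C=cloud(g);z=C[...,2]
np.savez('w2.npz',C=C,px=g['px'])
c=np.array([.5963,.25])
d=C[(z>.085)&(z<.096)][:,:2]; d=d[np.hypot(*(d-c).T)<.06]
for it in range(6):
    ds=d-c;r=np.hypot(*ds.T);a=np.degrees(np.arctan2(ds[:,1],ds[:,0]));O=[];I=[]
    for k in range(-180,180,4):
        i=np.where(abs((a-k+180)%360-180)<2)[0]
        if len(i)<5: continue
        o=i[r[i].argmax()];n=i[r[i].argmin()]
        if abs(r[o]-.043)<.003:O.append(d[o])
        if abs(r[n]-.0295)<.003:I.append(d[n])
    O=np.array(O);I=np.array(I)
    f=least_squares(lambda x:np.r_[np.hypot(*(O-x[:2]).T)-.043-x[2],np.hypot(*(I-x[:2]).T)-.0295+x[2]],[*c,0],loss='soft_l1',f_scale=.0005)
    c=f.x[:2];print(len(O),len(I),f.x)
ds=d-c;r=np.hypot(*ds.T);a=np.degrees(np.arctan2(ds[:,1],ds[:,0]))
print('rib',np.histogram(a[(r>.046)],bins=range(-180,181,4))[0].tolist())
i=(r>.032)&(r<.035.__float__())
print('gap',[k for k in range(-180,180,1) if not (abs((a[i]-k+180)%360-180)<1).any()])
b=C[(z>.052)&(z<.064)][:,:2];b=b[np.hypot(*(b-c).T)<.085];print('base',cv2.minAreaRect((b*1000).astype(np.float32)))
# lid flange front rim and tab
l=C[(z>p[2]-.036)&(z<p[2]-.02)];l=l[np.hypot(*(l[:,:2]-p[:2]).T)<.056];t=(l-p)@R
print('flange z rel',np.percentile(t[:,2],[5,50,95]),'x max',t[:,0].max(), 'y range',t[:,1].min(),t[:,1].max())
tab=t[t[:,0]>.0425];print('tab',len(tab),tab[:,1].mean(),np.degrees(np.arctan2(tab[:,1].mean(),.044)))
print(p,np.degrees(s['tool_rot']))
```

```text
66 60 [ 5.97761055e-01  2.48702287e-01 -2.30082326e-04]
65 60 [ 5.97747284e-01  2.48726782e-01 -2.33678937e-04]
65 60 [ 5.97747229e-01  2.48727046e-01 -2.33672774e-04]
65 60 [ 5.97747229e-01  2.48727046e-01 -2.33672774e-04]
65 60 [ 5.97747229e-01  2.48727046e-01 -2.33672774e-04]
65 60 [ 5.97747229e-01  2.48727046e-01 -2.33672774e-04]
rib [0, 0, 0, 0, 0, 0, 0, 0, 0, 0, 0, 0, 0, 0, 0, 0, 0, 0, 0, 0, 0, 0, 0, 0, 0, 0, 0, 0, 0, 0, 0, 0, 0, 0, 0, 0, 0, 0, 0, 0, 0, 0, 0, 0, 0, 0, 0, 0, 0, 0, 0, 0, 0, 0, 0, 0, 0, 0, 0, 0, 0, 0, 0, 0, 0, 0, 0, 0, 0, 0, 22, 29, 0, 0, 0, 0, 0, 0, 0, 0, 0, 0, 0, 0, 0, 0, 0, 0, 0, 0]
gap [-134, -133, -132, -131, -130, -129, -128, -127, -126, -125, -124, -123, -122, -121, -120, -119, -118, -117, -116, -115, -114, -113, -112, -111, -110, -109, -108, -107, -106, -105, -104, -103, -102, -101, -100, -99, -98, -97, -96, -95, -94, -93, -92, -91, -90, -89, -88, -87, -86, -85, -84, -83, -82, -81, -80, -79, -78, -77, -76, -75, -74, -73, -72, -71, -70, -69, -68, -67, -66, -65, -64, -63, -62, -61, -60, -59, -58, -57, -45, -44, -43, -42, -41, -40, -39, -38, -37, -36, -35, -34, -33, -32, -31, -30, -29, -28, -27, -26, -25, -24, -23, -22, -21, -20, -19, -18, 135, 136, 137, 138, 139, 140, 141, 142, 143, 144, 145, 146, 147, 148, 149, 150, 151, 152, 153, 154, 155, 156, 157, 158, 159, 160, 161, 162]
base ((596.0894775390625, 249.18292236328125), (107.98722076416016, 110.29981994628906), 58.95464324951172)
flange z rel [0.02505655 0.02640781 0.02777461] x max 0.04606202987661425 y range -0.0406986742103773 0.04065444445126026
tab 94 0.00014375229168674092 0.18719023418781697
[0.5562398  0.18363889 0.20499432] [-1.79908759e+02 -7.97665960e-02  1.49511882e+02]
```

```bash
python3 -m crank '0 -0.001 0.0193 0 0 0 0.5;0 -0.001 0.0193 0 0 0 0;0 0 0.0193 0 0 0 0;0 0 0.0193 0 0 0 0;0 0 0 0.02 0 0 0;0 0 0 0.02 0 0 0;0 0 0 0.01 0 0 0;0 0 0 0 0 0 0'
python3 - <<'E'
from h import *
p,R,s=pose();print(p,np.degrees(s['tool_rot']),s['force'],s['qpos'][6], R.T@(np.array([.5973,.2490,.1214])-p))
g=grab('side'); cv2.imwrite('pics/s3.png',cv2.cvtColor(cv2.resize(g['px'][110:230,160:304],(720,600)),cv2.COLOR_RGB2BGR))
E
```

```text
clock: 7.42
position: [0.5973, 0.248, 0.1539]
tool_rot: [-3.138, -0.002, 2.6]
force: [0.1, 0.8, -2.4]
grip_width: 0.0126
finger_force: 78.8
[0.59725013 0.24802572 0.15392617] [-1.79812744e+02 -1.09299169e-01  1.48991582e+02] [ 0.05703855  0.82987817 -2.35947757] 0.06791272924399408 [0.00039712 0.00096704 0.032524  ]
```

View pics/s3.png

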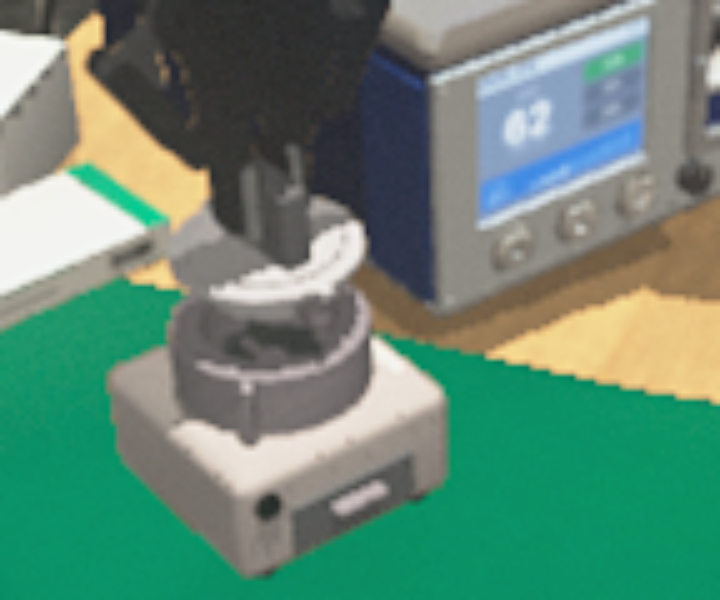

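The side view shows the lid hanging centred just above the collar, with its lug over a slot at about (325,310).

```bash
python3 -m crank '0 0 0.001 0.005 0 0 0;0 0 0 0.005 0 0 0;0 0 0 0.005 0 0 0;0 0 0 0.004 0 0 0;0 0 0 0.004 0 0 0;0 0 0 0.003 0 0 0;0 0 0 0 0 0 0;0 0 0 0 0 0 0'
python3 -c "
from h import *
p,R,s=pose();print(p,np.degrees(s['tool_rot']),s['force'],s['moment'])"
```

```text
clock: 8.13
position: [0.5991, 0.2497, 0.1302]
tool_rot: [-3.141, -0.0, 2.6]
force: [-0.1, 0.6, -1.6]
grip_width: 0.0128
finger_force: 78.8
[0.59910547 0.24972042 0.13021119] [-1.79994688e+02 -1.13153158e-02  1.48960356e+02] [-0.0674725   0.6307631  -1.64809131] [-0.00027613 -0.0171903  -0.01390072]
```

```bash
python3 -m crank '0 0 0 0.002 0 0 0;0 0 0 0.002 0 0 0;0 0 0 0.001 0 0 0;0 0 0 0.001 0 0 0;0 0 0 0.001 0 0 0;0 0 0 0 0 0 0;0 0 0 0 0 0 0;0 0 0 0 0 0 0'
python3 -c "
from h import *
p,R,s=pose();print(p,np.degrees(s['tool_rot']),s['force'],s['moment'])"
```

```text
clock: 8.8
position: [0.5992, 0.2497, 0.1234]
tool_rot: [3.141, 0.0, 2.6]
force: [-0.7, -0.3, -1.7]
grip_width: 0.0124
finger_force: 78.8
[0.59921979 0.24970651 0.123374  ] [1.79992889e+02 2.84079023e-03 1.48956015e+02] [-0.68058845 -0.31776259 -1.65625133] [-0.01786284 -0.01607597 -0.00428339]
```

```bash
python3 -m crank '0 0.0008 -0.0006 0.001 0 0 0;0 0 0 0.001 0 0 0;0 0 0 0.001 0 0 0;0 0 0 0.0005 0 0 0;0 0 0 0 0 0 0;0 0 0 0 0 0 0;0 0 0 0 0 0 0;0 0 0 0 0 0 0'
python3 - <<'E'
from h import *
p,R,s=pose();print(p,np.degrees(s['tool_rot']),s['force'],s['moment'])
g=grab('wrist');C=cloud(g);z=C[...,2]
l=C[(z>.08)&(z<.106)];l=l[np.hypot(*(l[:,:2]-p[:2]).T)<.06];print('flange/collar z',np.percentile(l[:,2],[2,25,50,75,98]))
g=grab('side'); cv2.imwrite('pics/s4.png',cv2.cvtColor(cv2.resize(g['px'][110:230,160:304],(720,600)),cv2.COLOR_RGB2BGR))
E
```

```text
clock: 9.47
position: [0.5981, 0.2497, 0.1216]
tool_rot: [-3.142, 0.001, 2.6]
force: [-11.1, -6.8, 27.0]
grip_width: 0.0126
finger_force: 83.3
[0.59806216 0.249661   0.1215589 ] [-1.79997658e+02  5.30165639e-02  1.48952337e+02] [-11.06657569  -6.7880319   26.95841047] [-1.46040104  2.23705507 -0.02371491]
flange/collar z [0.08662995 0.09480267 0.09555711 0.09619911 0.09752375]
```

View pics/s4.png

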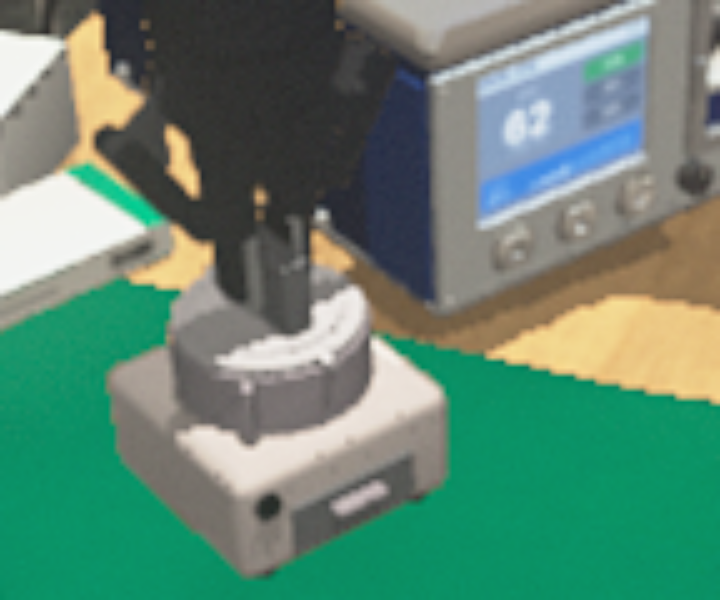

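The side view shows the lid seated flush on the collar, with its pointer tab at (327,355) and the rib at (248,400). The height, 0.1216, matches the expected fully-down value. I'll ease the press and side force, then turn.

```bash
python3 -m crank '0 0.0007 -0.0012 -0.001 0 0 0;0 0 0 0 0 0 0;0 0 0 0 0 0 3;0 0 0 0 0 0 3;0 0 0 0 0 0 3;0 0 0 0 0 0 3;0 0 0 0 0 0 3;0 0 0 0 0 0 0'
python3 -c "
from h import *
p,R,s=pose();print(p,np.degrees(s['tool_rot']),s['force'],s['moment'],s['qpos'][6])"
```

```text
clock: 10.23
position: [0.5976, 0.2495, 0.1216]
tool_rot: [3.14, 0.001, 2.335]
force: [0.9, 0.9, 7.7]
grip_width: 0.0128
finger_force: 80.3
[0.5975574  0.2494993  0.12164539] [1.79888749e+02 3.60940612e-02 1.33763772e+02] [0.91518313 0.85045588 7.66586329] [ 0.02060603 -0.15252113 -0.18432852] -0.19171942392181895
```

```bash
python3 -m crank '0 0 0 0 0 0 4;0 0 0 0 0 0 4;0 0 0 0 0 0 4;0 0 0 0 0 0 4;0 0 0 0 0 0 4;0 0 0 0 0 0 4;0 0 0 0 0 0 0;0 0 0 0 0 0 0'
python3 - <<'E'
from h import *
p,R,s=pose();print(p,np.degrees(s['tool_rot']),s['force'],s['moment'],s['qpos'][6])
g=grab('wrist');save(g,'w5.png');C=cloud(g);z=C[...,2]
c=p[:2];l=C[(z>.09)&(z<.1)];l=l[:,:2];r=np.hypot(*(l-c).T);k=(r>.0428)&(r<.052);a=np.degrees(np.arctan2(*(l[k]-c).T[::-1]))
print(np.histogram(a,bins=range(60,181,2)))
t=(np.c_[l,np.full(len(l),p[2])]-p)@R;t=t[(t[:,0]>.0428)&(abs(t[:,1])<.02)&(t[:,0]<.048)];print('tab',len(t),t.mean(0))
E
```

```text
clock: 10.9
position: [0.5978, 0.2495, 0.1216]
tool_rot: [3.139, -0.0, 1.919]
force: [2.2, 1.3, 7.3]
grip_width: 0.0129
finger_force: 80.2
[0.59775917 0.24953538 0.12162783] [ 1.79863359e+02 -1.34574691e-02  1.09929441e+02] [2.18433069 1.28484777 7.29814129] [ 0.05599659 -0.43320395 -0.05998992] -0.5505812693804477
(array([ 0,  0,  0,  0,  0,  0,  0,  0,  0,  0,  0,  0,  0,  0,  0,  0,  0,
        0,  0,  1, 22, 28, 23, 18, 24, 29, 13,  0,  0,  0,  0,  0,  0,  0,
        0,  0,  0,  0,  0,  0,  0,  0,  0,  0,  0,  0,  0,  0,  0,  0,  0,
        0,  0,  0,  0,  0,  0,  0,  0,  0]), array([ 60,  62,  64,  66,  68,  70,  72,  74,  76,  78,  80,  82,  84,
        86,  88,  90,  92,  94,  96,  98, 100, 102, 104, 106, 108, 110,
       112, 114, 116, 118, 120, 122, 124, 126, 128, 130, 132, 134, 136,
       138, 140, 142, 144, 146, 148, 150, 152, 154, 156, 158, 160, 162,
       164, 166, 168, 170, 172, 174, 176, 178, 180]))
tab 139 [4.47648144e-02 2.21349939e-03 1.57930957e-05]
```

View pics/w5.png

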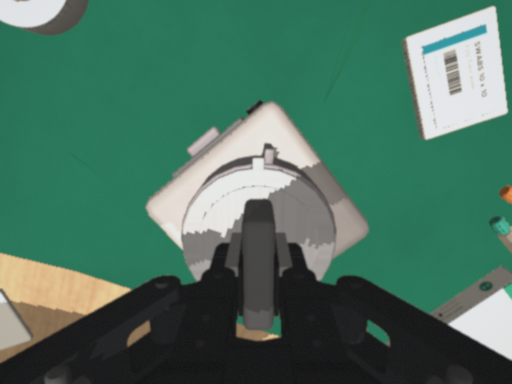

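The wrist view shows the tab at (258,163) and the rib just clockwise of it at (268,152), about 6° left to turn. The lid isn't slipping in the grip.

```bash
python3 -m crank '0 0 0 0 0 0 2;0 0 0 0 0 0 2;0 0 0 0 0 0 2;0 0 0 0 0 0 0;0 0 0 0 0 0 0;0 0 0 0 0 0 0;0 0 0 0 0 0 0;0 0 0 0 0 0 0'
python3 - <<'E'
from h import *
p,R,s=pose();print(p,np.degrees(s['tool_rot']),s['force'],s['moment'])
g=grab('wrist');C=cloud(g);z=C[...,2]
k=np.hypot(*(C[...,:2]-p[:2]).transpose(2,0,1))
for nm,m in(('tab',(z>.0925)&(z<.1)&(k>.0428)&(k<.0465)),('rib',(z>.08)&(z<.0925)&(k>.0455)&(k<.0505))):
    for c in (p[:2],np.array([.5977,.2487])):
        l=C[m][:,:2]-c;a=np.degrees(np.arctan2(l[:,1],l[:,0]));a=a[(a>85)&(a<125)]
        if len(a): print(nm,len(a),a.mean(),a.min(),a.max())
cv2.imwrite('pics/w6.png',cv2.cvtColor(cv2.resize(g['px'][110:230,180:340],(800,600)),cv2.COLOR_RGB2BGR))
E
```

```text
clock: 11.62
position: [0.5979, 0.2494, 0.1216]
tool_rot: [3.139, -0.001, 1.814]
force: [2.3, 1.2, 6.8]
grip_width: 0.0128
finger_force: 80.1
[0.59789347 0.24944712 0.12164792] [ 1.79857949e+02 -3.56121331e-02  1.03949175e+02] [2.25627786 1.21103625 6.79649343] [ 0.06370323 -0.52975963  0.00557217]
tab 79 103.70834082380769 100.11339966261383 107.32844970956299
tab 79 103.24351595094274 99.69459929574822 106.79585331372449
rib 110 103.15865449604307 100.24204467326736 105.89082526295954
rib 110 102.73712779065679 99.84605215370178 105.41287085349049
```

View pics/w6.png

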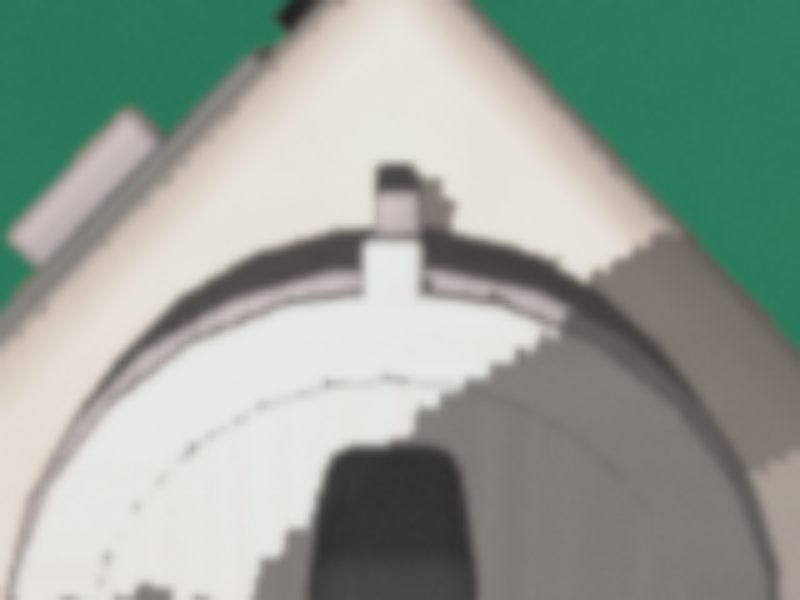

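The picture shows the tab (392,270) in line with the rib (397,210), within about half a degree. The lid is down and held steady, so I'll hand it in.

```bash
python3 -c "
from workcell import bot
print(bot.job_done())"
```

```text
the job is handed in; nothing more can be done
None
```

I handed the job in with the lid fully down and turned 45° clockwise, its visible pointer tab within about 0.5° of the rib, still gripped steady; it took about 12 of the 38 s and the arm touched nothing else on the bench.

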